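Bolt the bit case shut

ROBOT

A 6-joint arm with a two-finger parallel gripper is mounted at the origin on the work surface. World frame = base frame: x ahead of the robot, y to its left, z up, the work surface at z = 0. Lengths are in m, angles in degrees, forces in N, time in s.
With the tool pointing down it reaches from about 0.375 to 0.75 m from the base axis. Payload 9 kg.
Tool frame: the origin (TCP) lies where the fingers leave the gripper's body, on its centre line; the fingertips stand 73 mm ahead of it and the grasp point (between the pads) lies 54 mm ahead of it (robot.tip_reach is the distance from the TCP to the fingertips, in m); z points along the fingers, y is the line along which they close (so a half turn about z gives the same grasp; the last joint's range is limited). The gripper opens to 85 mm and grips with 20 to 120 N. Pads are 22 mm wide; open, the fingers measure 114 mm over their backs; the gripper's body (76 mm by 85 mm) begins 54 mm behind the grasp point. The pads swing forward as they close: fully open they stand 13 mm farther back than shut.
Start: joints at [62.584, 5.964, 5.575, 89.605, 0, 77.527], TCP at [0.155, 0.58, 0.304] pointing down, gripper open.
Joint ranges: [-171.21, 171.21], [-48.23, 106.86], [-62.78, 66.21], [-105.2, 120.99], [-86.42, 89.51], [-180, 180]. Speed limits (degrees/s): [127.2, 127.2, 147.25, 180, 180, 180].

INTERFACE

Orientations are given as [roll, pitch, yaw] about the fixed x, y, z axes, in that order (R = Rz(yaw) Ry(pitch) Rx(roll)).
In Python, from plant import robot gives the robot as it stands. Calls block until the motion is done:
- robot.move_pose(position, orientation): joint-space move of the TCP to a pose.
- robot.line_to(position, vel=0.15, rotation=None, guard=None): straight line of the TCP; rotation=None keeps the orientation; vel is the mean speed in m/s. With guard (N) it stops when the force on the tool has changed by that much, and returns True; else False.
- robot.goto_joints(angles): joint-space move.
- robot.set_gripper(opening): finger opening in m; the grip force is fixed at half the most; returns when the fingers have stopped.
- robot.pause(seconds).
- robot.ik(position, orientation): joint angles nearest the present ones, or None.
- robot.observe(): the state.
- robot.grab_frame(name): name is "scene" or "top" or "wrist"; returns the picture (384x512x3 uint8, blue, green, red); there is no depth.
- robot.get_calibration(name): a dict with "vertical_fov" (degrees; the focal length in pixels is half the picture's height over the tangent of half this angle, whatever the lens; pixels are square), "cx", "cy" (the principal point, pixels), "rvec" (rotation vector, rad) and "tvec" (3), from world to camera coordinates, as OpenCV has them. Camera axes: x right, y down, z forward; pixel columns grow to the right and rows downward; lengths in m; the calibration is good to about 2 mm. A picture is of the moment at which its call begins: read the wrist's pose just before it. get_calibration takes no time and is no camera call; for the wrist camera it gives the pose at the moment of the call.
A pose or a line that the arm cannot do raises robot.IKError and nothing moves.
- robot.job_done(): hands the job in; it is judged then, once.
The state is a dict: "time": time; "q": joint angles; "qvel": joint speeds; "joint_torque": joint torques, N m; "tool_pos": TCP position; "tcp_rot": TCP orientation; "ft_force": force on the tool from outside, world axes, zero at the start; "torque": the same for the moment, N m; "gripper_width": finger opening in m; "gripper_force": force on a finger pad.
Only numpy, scipy, OpenCV 4.12 (cv2) and the standard library are available. Lean on these libraries where they do the work, as an engineer would, in place of code of your own. Each camera call takes 0.05 s, during which the arm holds its last target. There are 200 camera calls.

TASK

Bolt the wooden bit case shut: press the long spring safety catch beside the bolt down with one fingertip and, while it is held down, push the bolt's upright handle with the other fingertip until the bolt is fully home in its keeper on the other lid leaf. Then let go, so that the catch springs back up and locks the bolt. Do not grip or lift anything, do not ram the handle, and leave all the loose things where they are.

Things in the scene. Friction and masses are not known exactly. Their poses are not given: they have to be found in the camera images.
- case: Low wooden case, 254 (x) by 270 (y) by 60 mm high, fixed; origin at the centre of its underside, z up. Two lid leaves meet on a seam along x at y = +44 mm. On the larger (-y) leaf a flat steel bolt lies along y (line x = -31), a spring catch beside it (line x = +31, 62 mm away). Keeper, a steel loop: x = -31, y = 56 to 80, on the other leaf. Guides and keeper rise to 87 mm above the bench.
- catch: Spring catch with its press plate: bare flat steel, 34 (x) by 110 (y) by 6 mm, level, at case y = -95 to +15. Origin at the centre of its TOP face, axes as the case's; at rest the top is 104 mm above the bench. It goes straight down without tilting wherever it is pressed, so a fingertip may slide along it while pressing.
- catch_down (a joint): How far the catch is pressed, m: 0 = up, 0.010 = fully down. About 4 N starts it, 8 N takes it fully down. Pressed 5 mm or more it frees the bolt; less, its tooth blocks the bolt. Let go, it springs up where the bolt has a notch: at the start, at two places on the way, and fully home; let go too early, the bolt jams within some mm.
- bolt: The bolt with its upright handle, a bare steel plate 34 mm wide (x), 10 thick (y), 46 high; its upper 32 mm have the full width. Origin at the centre of the handle's TOP face, 130 mm above the bench; axes as the case's. Push on its -y face towards +y. The bolt's flat bar is 84 mm above the bench, so a fingertip at the height of the pressed catch plate (94 to 99 mm) clears bar and guides and meets the handle.
- bolt_slide (a joint): How far the bolt has slid, m, along the case's +y: 0 = drawn, 0.050 = end stop, fully home. Starts between 0 and 0.008; with the catch up it moves only to 0.010. From 0.046 on the catch can spring up behind it and lock it. Friction about 3 N, more while the finger also drags on the catch. The handle lies at case y = -45 mm + this value.
- tray: Open plywood tray, 150 by 150 by 35 mm, fixed to the bench on the other side from the case; origin at the centre of its underside. A bystander.
- finial: Loose bystander in the tray: small turned wooden finial, 42 mm wide, 37 mm high; origin under its centre.
- puck: Loose bystander in the tray: wooden disc, 52 mm wide, 24 mm high; origin under its centre.
- drum: Loose bystander on the case lid near the catch side edge: sanding drum standing upright, 30 mm wide, 30 mm high; origin under its centre.
- wheel: Loose bystander on the case lid, on the smaller leaf: grinding wheel lying flat, 40 mm wide, 12 mm high; origin under its centre.
- bowl: Loose bystander: turned wooden bowl, 80 mm wide, 40 mm high; origin under its centre.
- tin: Loose bystander: wax tin, 60 mm wide, 50 mm high; origin under its centre.
- chisel: Loose bystander: long hand tool with a wooden handle lying on the bench.

How it is judged:
By the outcome, as a careful person would: the job done as asked, in the order asked, and still so for the second after the job is handed in, with the robot touching nothing.
It also fails if it takes over 35 s, if anything falls off the work surface, if the arm or the gripper's body presses on something with over 40 N, if the wrist force passes 120 N, or if a joint passes its speed limit or range.

## Working session

There is one attempt and no reset: what is moved stays moved. The work goes in short steps, each a Python script; the robot and the scene stay as the last script left them, time stands still between calls to the robot, and variables do not carry over. Pictures are saved under pics/ and viewed, at most 10 in all, crops included, and the job is handed in when it is done.

```bash
mkdir -p pics; ls; python3 - <<'E'
from plant import robot
import cv2
for n in("top","scene"):
    f=robot.grab_frame(n); cv2.imwrite(f"pics/{n}0.png",cv2.resize(f,(800,600),interpolation=cv2.INTER_CUBIC)); c=robot.get_calibration(n);print(n,c)
o=robot.observe();print(o["time"],o["tool_pos"],o["tcp_rot"],o["gripper_width"])
E
```

```text
pics
top {'vertical_fov': 44.845003700954955, 'cx': 260.4491715895125, 'cy': 191.32795703745575, 'rvec': array([ 2.14489748, -2.16703155,  0.11241086]), 'tvec': array([-0.06204428,  0.58568296,  1.12007892])}
scene {'vertical_fov': 46.19878810669915, 'cx': 262.45622219611823, 'cy': 191.65594446460162, 'rvec': array([ 2.41634618,  1.0854846 , -0.31297363]), 'tvec': array([-0.31787656, -0.36343584,  1.49001512])}
0.1 [0.15461941 0.57952972 0.30320579] [-1.79935701e+02 -1.45437586e-02  1.65056068e+02] 0.08550789696868644
```

View pics/top0.png

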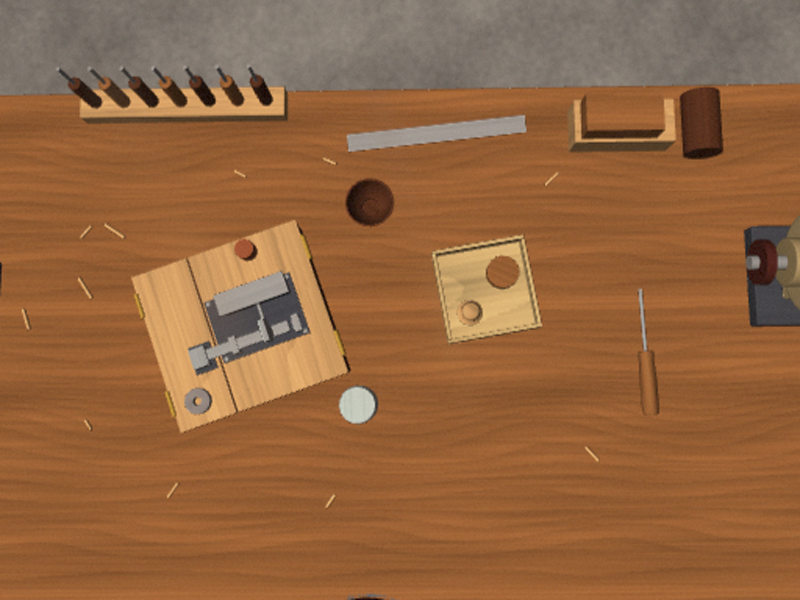

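View pics/scene0.png

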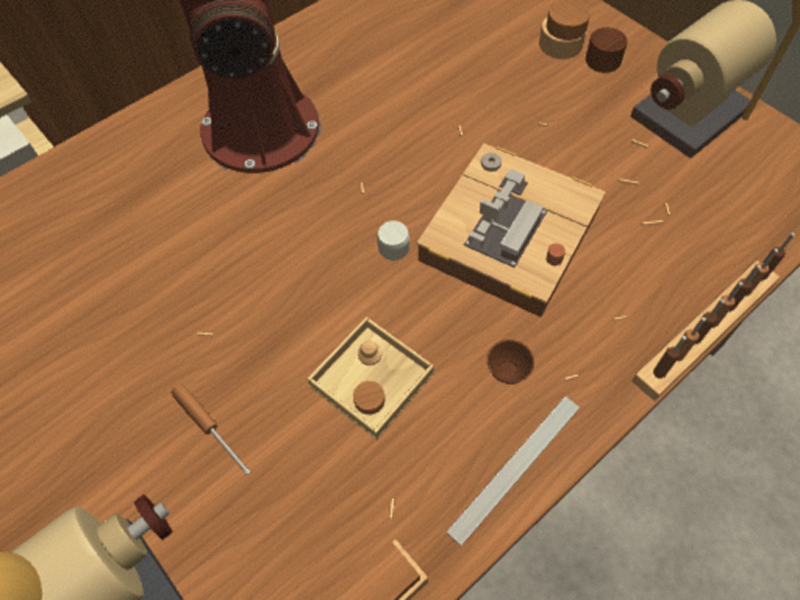

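The top view shows the case with lid corners near (132,277), (297,221), (348,374) and (181,432). The catch plate is the upper steel bar at about (252,293), the bolt handle is at about (264,320), and the keeper is at the left at (203,357). I'll compute the pose and take an enlarged crop of the top view and a wrist view.

```bash
cat > h.py <<'E'
import numpy as np,cv2
from plant import robot
from scipy.optimize import least_squares
def K(c):
    f=192/np.tan(np.radians(c["vertical_fov"]/2)); return np.array([[f,0,c["cx"]],[0,f,c["cy"]],[0,0,1.]])
def proj(c,P): return cv2.projectPoints(np.array(P,float).reshape(-1,1,3),c["rvec"],c["tvec"],K(c),None)[0][:,0]
def world(p,P):
    a=np.radians(p[2]); R=np.array([[np.cos(a),-np.sin(a)],[np.sin(a),np.cos(a)]])
    P=np.array(P,float).reshape(-1,3); return np.c_[P[:,:2]@R.T+p[:2],P[:,2]]
def fit(c,P,px,p0): 
    r=least_squares(lambda p:(proj(c,world(p,P))-px).ravel(),p0,x_scale=[.1,.1,10]); return r.x,r.fun
E
python3 - <<'E'
from h import *
c=robot.get_calibration("top")
# image left=+y, up=+x : corners TL(+x,+y) TR(+x,-y) BR(-x,-y) BL(-x,+y)
P=[[.127,.135,.06],[.127,-.135,.06],[-.127,-.135,.06],[-.127,.135,.06]]
px=np.array([[132,277],[297,221],[348,374],[181,432]])/1.5625
p,r=fit(c,P,px,[.5,.3,18]);print(p,r.round(1))
t=robot.grab_frame("top"); 
def draw(im,c,s,off):
    for col,Q in(((0,0,255),[[.014,.015,.104],[.048,.015,.104],[.048,-.095,.104],[.014,-.095,.104]]),((0,255,0),[[-.048,-.05,.13],[-.014,-.05,.13],[-.014,-.04,.13],[-.048,-.04,.13]]),((255,0,0),P)):
        q=((proj(c,world(p,Q))-off+.5)*s).astype(int); cv2.polylines(im,[q.reshape(-1,1,2)],True,col,1)
im=cv2.resize(t[130:285,75:235],None,fx=3.8,fy=3.8,interpolation=cv2.INTER_CUBIC); draw(im,c,3.8,[75,130])
cw=robot.get_calibration("wrist"); w=robot.grab_frame("wrist"); im2=cv2.resize(w,(800,600)); draw(im2,cw,1.5625,[0,0])
cv2.imwrite("pics/t1.png",im);cv2.imwrite("pics/w1.png",im2)
np.save("case.npy",p); print(robot.tip_reach)
E
```

```text
[ 0.54431601  0.19139569 18.65879591] [ 0.5 -0.1 -0.3 -0.2  0.1 -0.  -0.3  0.4]
0.0726
```

View pics/t1.png

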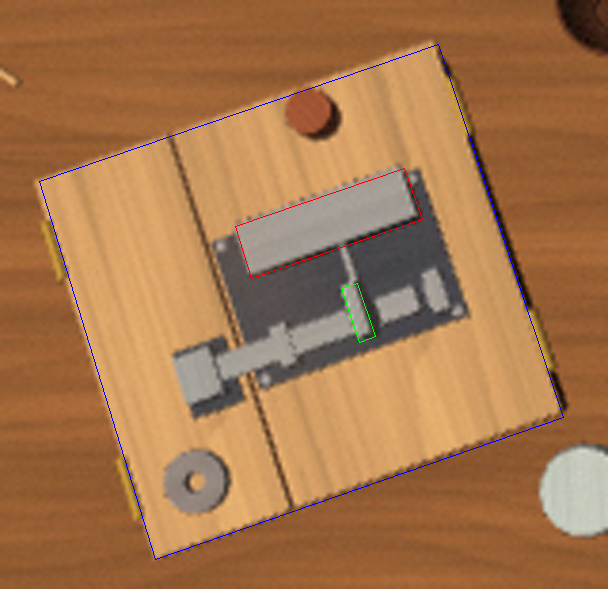

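View pics/w1.png

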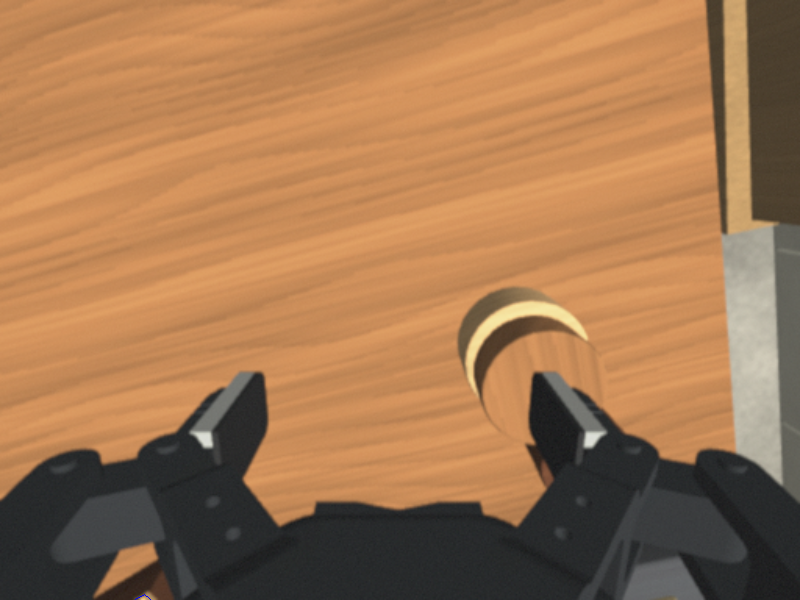

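The projected outlines match the plate, handle and lid closely, so I'll use this pose. In the wrist view only the bench and a post show, not the case. Next I'll move above the start of the push and feel for the catch.

```bash
cat >> h.py <<'E'
p=np.load("case.npy") if __import__("os").path.exists("case.npy") else None
def W(x,y,z): return world(p,[x,y,z])[0]
def st(t=""):
    o=robot.observe(); a=np.radians(p[2]); d=o["tool_pos"][:2]-p[:2]; R=np.array([[np.cos(a),np.sin(a)],[-np.sin(a),np.cos(a)]])
    print(t,"t%.2f"%o["time"],"case xy mm",(1e3*R@d).round(1),"z%.1f"%(1e3*o["tool_pos"][2]),"Fcase",(R@o["ft_force"][:2]).round(1),"Fz%.1f"%o["ft_force"][2],"w%.4f"%o["gripper_width"]); return o
E
python3 - <<'E'
from h import *
robot.set_gripper(.048)
robot.move_pose(W(0,-.074,.25),[180,0,p[2]+90]); st("above")
robot.line_to(W(0,-.074,.195),vel=.12); robot.pause(.2); st("pre")
print(robot.line_to(W(0,-.074,.165),vel=.015,guard=2.5)); st("contact")
cw=robot.get_calibration("wrist"); cv2.imwrite("pics/w2.png",cv2.resize(robot.grab_frame("wrist"),(800,600)))
cv2.imwrite("pics/t2.png",cv2.resize(robot.grab_frame("scene")[80:200,250:410],(800,600),interpolation=cv2.INTER_CUBIC))
E
```

```text
above t2.88 case xy mm [  0.1 -73.2] z250.2 Fcase [ 0.3 -0.3] Fz-0.2 w0.0481
pre t3.68 case xy mm [  0.5 -74.1] z196.1 Fcase [0.  0.3] Fz-0.8 w0.0479
True
contact t5.03 case xy mm [  0. -74.] z172.8 Fcase [-0.3  0.5] Fz4.5 w0.0480
```

View pics/w2.png

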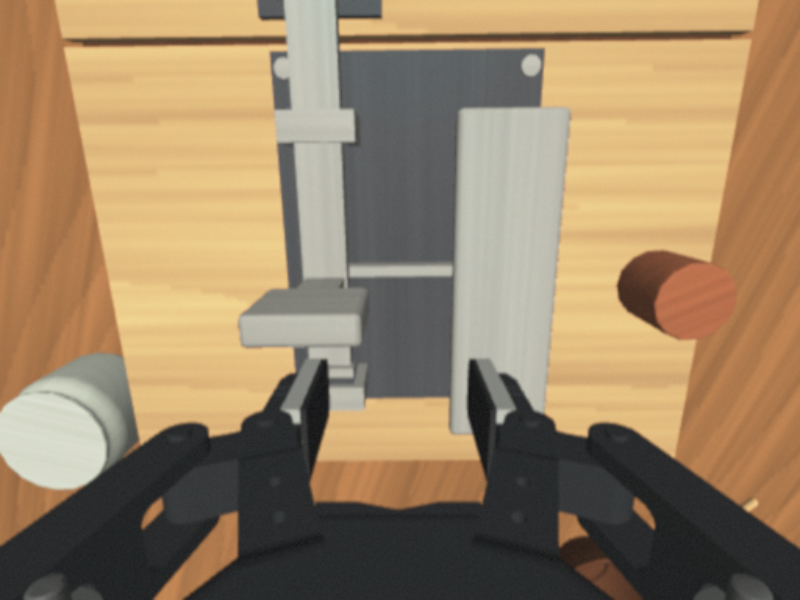

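View pics/t2.png

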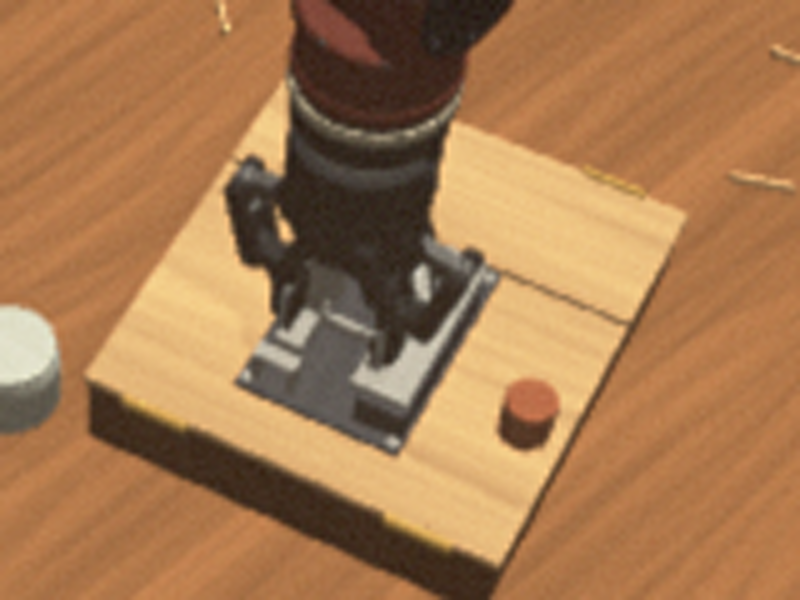

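The wrist view shows the right fingertip on the catch plate (about 490,380). The left fingertip (about 310,380) is just behind the handle's -y face (about 300,330), and the drum is clear. Next I'll press the catch down and approach the handle slowly.

```bash
python3 - <<'E'
from h import *
z=.1642
print(robot.line_to(W(0,-.074,z),vel=.02,guard=20)); robot.pause(.2); st("pressed")
print(robot.line_to(W(0,-.064,z),vel=.02,guard=12)); st("slide1")
for y in (-.056,-.048,-.040):
    g=robot.line_to(W(0,y,z),vel=.02,guard=12); st(g)
    if g: break
cv2.imwrite("pics/w3.png",cv2.resize(robot.grab_frame("wrist"),(800,600)))
E
```

```text
False
pressed t5.89 case xy mm [  0.1 -74. ] z164.6 Fcase [-1.9 -0.2] Fz6.2 w0.0481
False
slide1 t6.54 case xy mm [  0.5 -64.8] z164.9 Fcase [-0.6 -3.1] Fz7.0 w0.0477
False t7.09 case xy mm [  0.5 -57.3] z164.9 Fcase [-0.7 -5.8] Fz7.0 w0.0478
False t7.64 case xy mm [  0.5 -49.3] z164.9 Fcase [-0.5 -6.1] Fz7.0 w0.0480
False t8.19 case xy mm [  0.4 -41.3] z164.9 Fcase [-2.1 -6.4] Fz6.8 w0.0481
```

View pics/w3.png

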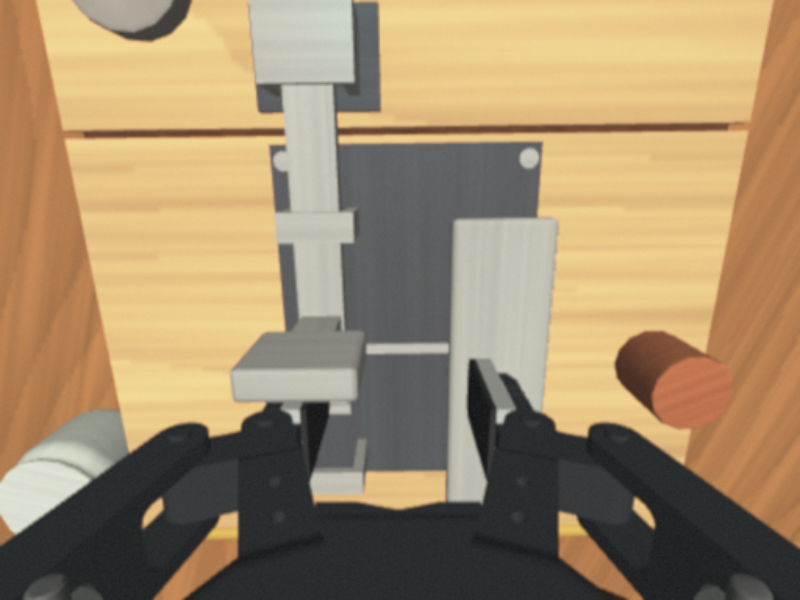

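The handle's rear edge (about 300,400) is now against the left fingertip and the bolt is moving freely. The right fingertip holds the catch down. I'll carry on to the end stop with a guard set.

```bash
python3 - <<'E'
from h import *
z=.1642
g=robot.line_to(W(0,-.018,z),vel=.025,guard=10); st(g)
if not g:
    for y in (-.014,-.012,-.010,-.008,-.006,-.004):
        g=robot.line_to(W(0,y,z),vel=.01,guard=7); o=st(g)
        if g: break
cv2.imwrite("pics/w4.png",cv2.resize(robot.grab_frame("wrist"),(800,600)))
E
```

```text
False t9.28 case xy mm [  0.3 -19.3] z164.9 Fcase [-2.2 -6.7] Fz8.0 w0.0482
False t9.82 case xy mm [  0.3 -15.4] z164.9 Fcase [-2.1 -7.8] Fz7.8 w0.0482
False t10.18 case xy mm [  0.3 -13.4] z164.8 Fcase [-1.7 -7.7] Fz7.9 w0.0482
False t10.53 case xy mm [  0.3 -11.5] z164.8 Fcase [-3.  -8.4] Fz7.6 w0.0476
True t10.73 case xy mm [  0.3 -11.5] z165.0 Fcase [-1.4 -1.3] Fz4.3 w0.0482
```

View pics/w4.png

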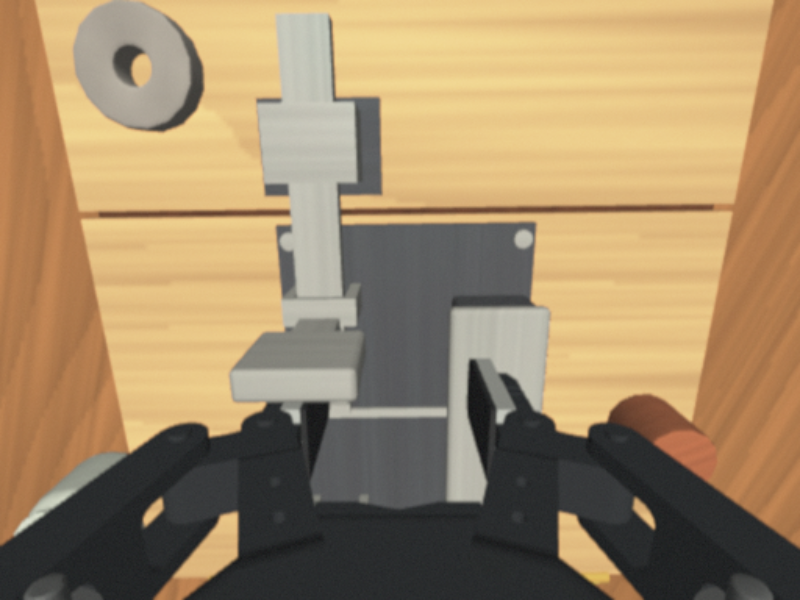

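The bolt's end now projects well past the keeper (bar tip at about 305,15). The guard fired at y = -11.5 mm, and -11 mm is the expected end stop. I'll make one gentle confirming push and then lift straight up.

```bash
python3 - <<'E'
from h import *
z=.1642
g=robot.line_to(W(0,-.0075,z),vel=.01,guard=14); st(g); robot.pause(.2); o=st("settled")
q=o["tool_pos"].copy()
q[:2]=W(0,-.0115,0)[:2]; q[2]=.182
robot.line_to(q,vel=.03); st("up")
robot.line_to(W(0,-.035,.215),vel=.1); robot.line_to(W(0,-.075,.29),vel=.12); robot.pause(.3); st("clear")
im=robot.grab_frame("wrist"); c=robot.get_calibration("wrist")
im=cv2.resize(im,(800,600))
for s,col in((.05,(0,255,0)),(.046,(0,0,255))):
    y=-.045+s; Q=[[-.048,y-.005,.13],[-.014,y-.005,.13],[-.014,y+.005,.13],[-.048,y+.005,.13]]
    cv2.polylines(im,[((proj(c,world(p,Q))+.5)*1.5625).astype(int).reshape(-1,1,2)],True,col,1)
for h,col in((.104,(0,255,0)),(.094,(0,0,255))):
    Q=[[.014,.015,h],[.048,.015,h],[.048,-.095,h],[.014,-.095,h]]
    cv2.polylines(im,[((proj(c,world(p,Q))+.5)*1.5625).astype(int).reshape(-1,1,2)],True,col,1)
cv2.imwrite("pics/w5.png",im)
E
```

```text
True t11.08 case xy mm [  0.3 -11.3] z165.0 Fcase [-1.4 -1.5] Fz3.5 w0.0481
settled t11.28 case xy mm [  0.3 -11.3] z165.0 Fcase [-1.1 -1.1] Fz4.3 w0.0479
up t12.00 case xy mm [ -0.2 -11.4] z181.7 Fcase [0.2 0. ] Fz-0.3 w0.0480
clear t13.72 case xy mm [ -0.2 -74.7] z289.5 Fcase [-0.4  0. ] Fz0.1 w0.0480
```

View pics/w5.png

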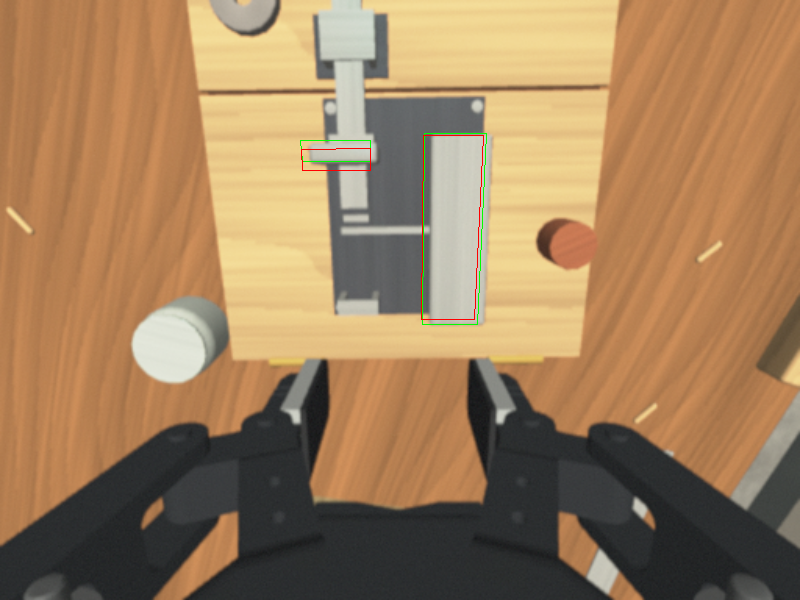

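The handle sits on the green outline (fully home, 341,152). The catch plate spans rows 134–325, which matches its raised height. The drum, wheel and tin look undisturbed, so I'll hand in.

```bash
python3 -c "
from plant import robot
print(robot.job_done())"
```

```text
the job is handed in; nothing more can be done
None
```

The bolt is fully home in its keeper, the catch has sprung back up to lock it, and the job is handed in after about 14 s of robot time; the loose things looked undisturbed in the last picture, though the bowl, chisel and tray pieces were not rechecked.

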